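Undo the terminal box screw and hold its lid open

ROBOT

A 6-joint arm with a two-finger parallel gripper is mounted at the origin on a cart in front of the work surface, level with it; the furniture and walls round the work are solid. World frame = base frame: x ahead of the robot, y to its left, z up, the work surface at z = 0. Lengths are in m, angles in degrees, forces in N, time in s.
With the tool pointing down it reaches from about 0.3 to 0.75 m from the base axis. Payload 8.5 kg.
Tool frame: the origin (TCP) lies at the very end of the fingers, on their centre line; the grasp point (between the pads) lies 19 mm behind it; z points along the fingers, y is the line along which they close (so a half turn about z gives the same grasp; the last joint's range is limited). The gripper opens to 85 mm and grips with 20 to 120 N. Pads are 22 mm wide; open, the fingers measure 114 mm over their backs; the gripper's body (76 mm by 85 mm) begins 54 mm behind the grasp point. The pads swing forward as they close: fully open they stand 13 mm farther back than shut.
Start: joints at [57.049, 21.807, 74.336, -0, 83.858, -12.336], TCP at [0.194, 0.515, 0.231] pointing down, gripper open.
Joint ranges: [-178.18, 178.18], [-50.72, 133.34], [12.68, 142.11], [-81.47, 261.47], [9.98, 163.14], [-165.26, 165.26]. Speed limits (degrees/s): [136.94, 136.94, 180, 180, 180, 180].

INTERFACE

Orientations are given as a 3x3 rotation matrix whose columns are the frame's x, y, z axes.
In Python, from rig import env, imaging gives the robot as it stands. The module is installed in compiled form; this text tells all that it offers.
- The arm moves only by the tool arm_command, never from a script. Its arguments are lists of equal length, an entry for each row: "turn": the turn, a rotation vector about the tool's x, y, z in units of 5 degrees (1.0 is 5 degrees), a list of three; "xyz": the shift along the tool's x, y, z in units of 50 mm (1.0 is 50 mm), a list of three; "claw": the finger opening in mm, from 0 to 85.4. A call has 1 to 12 rows; each row shifts and turns the commanded pose from where the row before left it, along the tool's axes as they then stand; what a row does not reach is not made up. A row lasts 1/10 s, in which the tool goes at most 50 mm and 8.59 degrees, less where a joint would pass 70% of its speed; a pose out of reach is approached as far as the arm can. A call is refused whole if a number of a shift passes 1 or a number of a turn 1, either way. A call with a gripper value outside its range is refused whole. The fingers move at their own pace and stop on an object; "squeeze" is the grip in N (left out, the last holds). Time passes only in rows, so rows that do not move let the fingers close. It gives the time, the measured TCP pose, the force, the opening and the grip force at its end, in the units of the state.
- env.observe(): the state, without advancing time (a new reading comes with each control period).
- imaging.get_image(name): name is "side" or "top"; returns (picture, depth): 384x512x3 uint8, blue, green, red; 384x512 float32, m along the optical axis (not along the pixel's ray), 0 where there is no reading.
- imaging.camera_info(name): a dict with "camera_matrix" (3x3 intrinsics, pixels), "rvec" (rotation vector, rad) and "tvec" (3), from world to camera coordinates, as OpenCV has them. Camera axes: x right, y down, z forward; pixel columns grow to the right and rows downward; lengths in m; the calibration is good to about 2 mm. A picture is of the moment at which its call begins. camera_info takes no time and is no camera call.
- env.close_job(): hands the job in; it is judged then, once.
The state is a dict: "time_s": time; "q": joint angles; "qvel": joint speeds; "joint_efforts": joint torques, N m; "position": TCP position; "tool_rot": TCP orientation; "ft_force": force on the tool from outside, world axes, zero at the start; "wrist_torque": the same for the moment, N m; "grip_width": finger opening in m; "gripper_force": force on a finger pad.
Only numpy, scipy, OpenCV 4.12 (cv2) and the standard library are available. Lean on these libraries where they do the work, as an engineer would, in place of code of your own. Each camera call takes 0.05 s, during which the arm holds its last target. There are 200 camera calls.

TASK

Take the stubby screwdriver from its wooden stand, put its blade in the slotted captive screw on the lid of the grey terminal box and turn the screw anticlockwise (seen from above) as far as it goes, then put the screwdriver back into the hole of its stand and let go of it. Then lift the lid by its steel bar handle and finish holding it open, still, at 45 degrees: the lid falls shut by itself, so the program ends with the gripper still holding the handle and nothing else propping the lid. Turn the screw only with the screwdriver, not with the fingers, and leave the glue bottle, the tin and the tape measure where they stand.

Things in the scene. Friction and masses are not known exactly. Their poses are not given: they have to be found in the camera images.
- enclosure: Grey terminal box fixed to the bench, 180 (x) x 150 (y) x 70 mm high without its lid; origin at the centre of its underside, z up, its x points away from the robot at yaw 0 (yaw within 0.3 rad). The hinge of the lid runs along its far (+x) top edge, three short black cable glands stand 18 mm out of the far wall.
- lid (a joint): Opening angle of the lid in rad: 0 shut (level), 0.785 = 45 degrees. The lid (grey plate 183 x 154 x 5 mm, about 0.5 kg with its handle) turns about the hinge; its near edge and handle rise and swing away from the robot, towards the box's +x. It falls shut from any angle under 90 degrees when let go. While the screw is locked a cam under the lid lets it rise less than 1 degree.
- lid_hinge (a point): Point on the hinge axis, mid-width: at box x +88 mm, y 0, 70 mm above the bench. The hinge axis runs along the box's y axis. Site axes are the lid's axes: x away from the handle, parallel to the box's x when shut, z up when shut.
- lid_bar (a point): Middle of the handle bar: a round steel bar 10 mm thick, parallel to the hinge, free for 90 mm between its two arms, 50 mm in front of the lid's near edge (48 mm clear of the box wall), 80 mm above the bench when shut. In the lid's frame it is 230 mm in front of the hinge axis (-x) and 10 mm above it. It can turn between the fingers, so the gripper may stay upright. Site axes are the lid's axes.
- screw (a joint): Turn of the captive screw in rad, growing anticlockwise seen from above: 0 locked (starts between 0 and 0.15), stop at 1.31; the cam lets the lid go from about 1.03; counted as undone above 1.05. With the blade in the slot the screwdriver has about 0.2 rad of play to either side before it drives the screw. Friction holds it where it is left (about 0.04 N m).
- screw_slot (a point): Centre of the top of the slotted screw head, 34 mm across, 12 mm high, standing on the lid 148 mm in front of the hinge axis, mid-width, 87 mm above the bench when shut. The slot runs right across along this point's x axis, is 6.5 mm wide (9 mm at the mouth, chamfered) and 9 mm deep, open at both ends. The point turns with the screw; z up.
- driver: Stubby screwdriver, loose, about 0.13 kg, 109 mm long, upright in the stand at the start with the handle up. Origin at the middle of the blade's tip, z up the handle. From the tip up: flat blade 16 mm wide along its x axis, 3 mm thick along its y axis, 12 mm long; round shank 9 mm thick; from 48 to 53 mm a round flange 36 mm across, which rests on the stand's top; from 52 to 107 mm a square black handle 28 x 28 mm with its flats facing x and y.
- driver_handle (a point): Middle of the screwdriver's handle, 80 mm above the blade's tip; the place to grip. Site axes are the screwdriver's axes.
- driver_tip (a point): Middle of the blade's tip (the lower end). Site axes are the screwdriver's axes.
- stand_mouth (a point): Centre of the mouth of the hole in the top of the fixed wooden stand (72 x 72 x 55 mm): a square hole 22 x 22 mm right through, 55 mm above the bench, chamfered, sides along this point's x and y. The stored screwdriver hangs in it by its flange, tip 48 mm below the mouth, at any yaw.
- glue_bottle: Bystander: glue bottle with a pointed cap, 58 x 58 x 166 mm, origin at the centre of its underside. Leave alone.
- tin: Bystander: round tin with a press lid, 68 mm across, 44 mm high, origin at the centre of its underside. Leave alone.
- tape_rule: Bystander: tape measure, 39 x 90 x 64 mm, origin at the centre of its underside. Leave alone.
Things that resemble listed ones, but are neither listed nor needed, are in the scene too. Of the things that look like the part that bears stand_mouth, take the one that is farthest to the robot's left at the start.

How it is judged (in metres and radians):
On the way, in this order (a step that is already met when the one before it is completed fails the run):
1. the screw is undone, with the screwdriver's blade in its slot (value of joint screw above 1.05 rad and distance between driver_tip and screw_slot below 0.014 m and value of joint lid below 0.05 rad), for 0.1 s.
2. the screwdriver is back in its stand and let go (horizontal distance between driver_handle and stand_mouth below 0.012 m and z of driver_tip in the frame of stand_mouth below -0.042 m and angle between driver_handle's own z axis and vertical below 0.12 rad and contact force between driver and the fingers below 0.1 N and value of joint screw above 1.05 rad and value of joint lid below 0.3 rad), for 0.2 s.
At the end, for the whole second after the job is handed in: Lid still (under 0.1 rad/s) at 0.68 to 0.89 rad (39 to 51 degrees), fingers on it with over 1 N, no loose thing touching it; screw over 1.05 rad; screwdriver let go in its stand: within 12 mm of the hole's centre, tip 42 mm or more below the mouth, within 0.12 rad of upright (value of joint lid between 0.68 and 0.89 rad and velocity of joint lid between -0.1 and 0.1 rad/s and contact force between the fingers and lid above 1 N and contact force between lid and glue_bottle below 0.1 N and contact force between lid and tin below 0.1 N and contact force between lid and tape_rule below 0.1 N and contact force between lid and driver below 0.1 N and value of joint screw above 1.05 rad and horizontal distance between driver_handle and stand_mouth below 0.012 m and z of driver_tip in the frame of stand_mouth below -0.042 m and angle between driver_handle's own z axis and vertical below 0.12 rad and contact force between driver and the fingers below 0.1 N); the arm keeps its last pose, push and grip.
It fails at once if the screw is pushed or turned with the fingers (contact force between the fingers and screw above 1 N).
It fails at once if the glue bottle is moved by more than 30 mm or tipped (distance of glue_bottle from where it was at the start of the episode above 0.03 m or angle between glue_bottle's own z axis and vertical above 0.5 rad).
It fails at once if the tin is moved by more than 30 mm or tipped (distance of tin from where it was at the start of the episode above 0.03 m or angle between tin's own z axis and vertical above 0.5 rad).
It fails at once if the tape measure is moved by more than 30 mm or tipped (distance of tape_rule from where it was at the start of the episode above 0.03 m or angle between tape_rule's own z axis and vertical above 0.5 rad).
It also fails if it takes over 61 s, if anything falls off the work surface, if the arm or the gripper's body presses on something with over 40 N, if the wrist force passes 120 N, or if a joint passes its speed limit or range.

## Working session

There is one attempt and no reset: what is moved stays moved. The work goes in short steps, Python scripts to look and compute and a tool call to move; the robot and the scene stay as the last step left them, time stands still between calls to the robot, and variables do not carry over. Pictures are saved under pics/ and viewed, at most 10 in all, crops included, and the job is handed in when it is done.

Besides the shell and the picture viewer there is one more tool, called after "Request:" as name(argument=value, ...), one argument or row to a line, values as JSON. arm_command: Moves the arm, as the interface text tells. Its arguments: {"type":"object","properties":{"turn":{"type":"array"},"xyz":{"type":"array"},"claw":{"type":"array"},"squeeze":{"type":"number"}},"required":["turn","xyz","claw"]}

```bash
mkdir -p pics
cat > h.py <<'E'
import numpy as np, cv2
from rig import env, imaging
def cloud(name):
    im,d=imaging.get_image(name); c=imaging.camera_info(name)
    K=np.array(c["camera_matrix"]);R=cv2.Rodrigues(np.array(c["rvec"],float))[0];t=np.array(c["tvec"],float).ravel()
    v,u=np.mgrid[:d.shape[0],:d.shape[1]]
    p=np.stack([(u-K[0,2])/K[0,0]*d,(v-K[1,2])/K[1,1]*d,d],-1)
    w=(p-t)@R; w[d==0]=np.nan
    return im,w
E
python3 - <<'E'
from h import *
for n in("top","side"):
    im,w=cloud(n); np.save(n+".npy",w); cv2.imwrite(f"pics/{n}0.png",im); cv2.imwrite(n+".png",im)
    c=imaging.camera_info(n); R=cv2.Rodrigues(np.array(c["rvec"],float))[0]
    print(n,-R.T@np.array(c["tvec"]).ravel(),R.round(2).tolist(),np.array(c["camera_matrix"])[0,0])
s=env.observe(); print(np.round(s["tool_rot"],3),s["position"],s["time_s"],s["grip_width"])
E
```

```text
top [ 0.47708221 -0.07139775  1.30741229] [[0.0, -1.0, -0.02], [-1.0, -0.0, -0.08], [0.08, 0.02, -1.0]] 490.82192729099154
side [ 0.17576571 -0.71572121  0.44338128] [[0.84, -0.54, 0.0], [-0.24, -0.37, -0.9], [0.49, 0.75, -0.44]] 356.8621845594735
[[-0.936  0.352 -0.001]
 [ 0.352  0.936 -0.001]
 [ 0.    -0.001 -1.   ]] [0.19351438 0.51455847 0.23077469] 0.1 0.08559573041690789
```

View pics/top0.png

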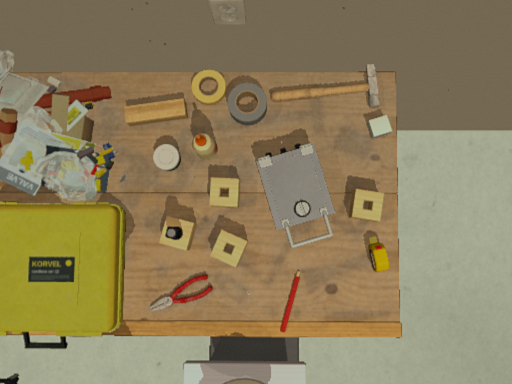

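View pics/side0.png

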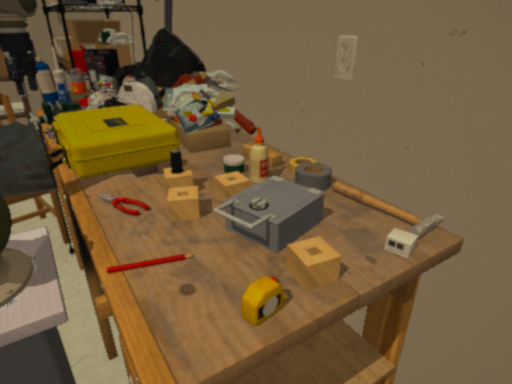

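The top view shows the box with its screw at (302,209) and bar at about (312,240). The driver, at (175,233), is in the leftmost of the four stands (177,233). The tin is at (166,157), the bottle at (203,145) and the tape at (379,254). The side view agrees: driver at (177,160), screw at (259,204). Next I measure these.

```bash
cat > m.py <<'E'
import numpy as np, cv2
w=np.load("top.npy"); im=cv2.imread("top.png"); ws=np.load("side.npy"); ims=cv2.imread("side.png")
def rect(x0,x1,y0,y1,lo,hi,w=w,nm=""):
    s=w[y0:y1,x0:x1].reshape(-1,3); s=s[(s[:,2]>lo)&(s[:,2]<hi)]
    r=cv2.minAreaRect((s[:,:2]*1000).astype(np.float32)); print(nm,len(s),"mean",s.mean(0).round(4),"rect",np.round(r[0],1),np.round(r[1],1),round(r[2],2))
rect(250,340,140,250,.068,.079,nm="lid"); rect(285,320,192,226,.082,.095,nm="screw")
rect(280,340,222,255,.07,.1,nm="bar")
rect(155,200,215,255,.045,.062,nm="stand"); rect(155,200,215,255,.09,.13,nm="handle"); 
for n,b in dict(tin=(150,182,142,172),bottle=(188,218,130,160),tape=(365,392,235,275),st2=(208,242,175,210),st3=(208,250,228,268)).items(): rect(*b,.03,.3,nm=n)
# lid side edges fit
a=cv2.resize(im[190:230,280:325],None,fx=9,fy=9,interpolation=cv2.INTER_CUBIC)
b=cv2.resize(im[213:253,155:200],None,fx=9,fy=9,interpolation=cv2.INTER_CUBIC)
cv2.imwrite("pics/c1.png",np.hstack([a,b])[:600,:800])
c=cv2.resize(ims[190:220,240:280],None,fx=10,fy=10,interpolation=cv2.INTER_CUBIC)
d=cv2.resize(ims[145:195,155:205],None,fx=6,fy=6,interpolation=cv2.INTER_CUBIC)
cv2.imwrite("pics/c2.png",np.hstack([c,d]))
E
python3 m.py
```

```text
lid 3859 mean [ 0.6042 -0.1279  0.0753] rect [ 579.3 -135.8] [242.4 154.3] 16.65
screw 123 mean [ 0.5458 -0.1448  0.0865] rect [ 546.1 -144.9] [ 32.9 114.7] 32.37
bar 373 mean [ 0.4823 -0.1505  0.0829] rect [ 480.7 -156.1] [ 62.3 128.9] 0.66
stand 635 mean [0.4847 0.1706 0.0552] rect [484.9 173.4] [73.2 72. ] 75.02
handle 146 mean [0.4847 0.1726 0.113 ] rect [484.6 173.8] [28.4 28.1] 78.1
tin 543 mean [0.6822 0.2065 0.043 ] rect [683.3 206.9] [66.4 66.6] 66.22
bottle 489 mean [0.7025 0.0985 0.1005] rect [708.7 103.6] [56.  55.8] 70.01
tape 424 mean [ 0.4254 -0.3417  0.0539] rect [ 425.1 -342.9] [69.9 37.2] 11.04
st2 746 mean [0.5891 0.0521 0.0545] rect [590.2  53. ] [72.6 73. ] 87.37
st3 752 mean [0.4464 0.0395 0.0549] rect [446.4  40.1] [72.8 72.3] 66.29
```

View pics/c1.png

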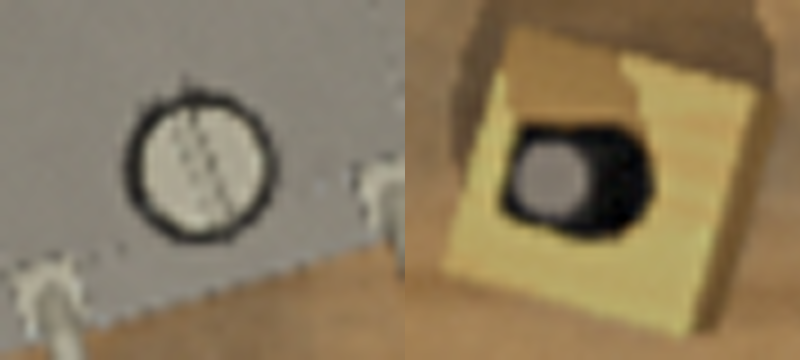

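View pics/c2.png

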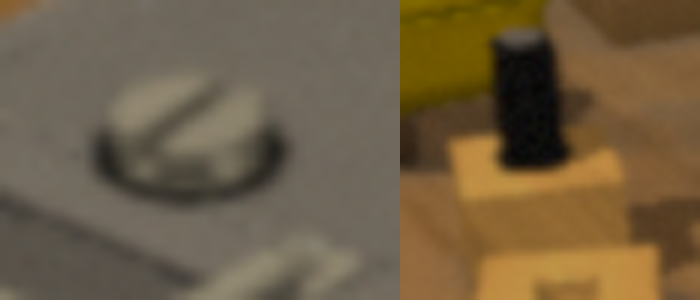

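c1 shows the slot running (180,110)→(222,222), about 20° yaw, against a box yaw of 16.65°, and the square handle off to the left of its flange. c2 shows the slotted head clearly and the driver upright in its stand. Next I check clearance to the yellow case and compute the first move.

```bash
cat >> h.py <<'E'
def go(pos,ya,s=None):
    """tool-frame shift (50mm units) and turn (5deg units) to upright pose at pos with y-axis at ya deg"""
    s=s or env.observe(); R=np.array(s["tool_rot"]); a=np.radians(ya)
    y=np.array([np.cos(a),np.sin(a),0]); z=np.array([0,0,-1.]); T=np.stack([np.cross(y,z),y,z],1)
    print("t",s["time_s"],"pos",np.round(s["position"],4),"yang",round(np.degrees(np.arctan2(R[1,1],R[0,1])),2))
    print("shift/50mm",np.round(R.T@(np.array(pos)-s["position"])/.05,3),"turn/5deg",np.round(cv2.Rodrigues(R.T@T)[0].ravel()*180/np.pi/5,3))
E
python3 - <<'E'
from h import *
w=np.load("top.npy").reshape(-1,3)
m=(w[:,1]>.21)&(w[:,1]<.4)&(w[:,0]>.25)&(w[:,0]<.6)&(w[:,2]>.03)
p=w[m]; print(p[:,1].min(), np.percentile(p[:,2],[5,50,100]))
for x in(.4,.45,.5,.55): q=p[abs(p[:,0]-x)<.01]; q=q[q[:,1]>.23]; print(x,q[:,1].min(), q[:,2].max())
ps=w[(abs(w[:,0]-.546)<.025)&(abs(w[:,1]+.145)<.025)&(w[:,2]>.083)]; d=ps[np.hypot(ps[:,0]-.546,ps[:,1]+.145)<.022]
print("screw",d.mean(0), cv2.minEnclosingCircle((d[:,:2]*1000).astype(np.float32)))
for ya in(78,-12): go([.4847,.1736,.231],ya)
E
```

```text
0.21000408004918153 [0.08683333 0.14124954 0.22735577]
0.4 0.3007909831492328 0.15196087245223827
0.45 0.3008281146030492 0.1491397441962577
0.5 0.30059397838337987 0.14981880385276566
0.55 0.30443729660592167 0.18588905126480829
screw [ 0.54619165 -0.14556547  0.08717683] ((547.50146484375, -146.29177856445312), 17.68216896057129)
t 0.1 pos [0.1935 0.5146 0.2308] yang 69.38
shift/50mm [-7.852e+00 -4.332e+00 -1.000e-03] turn/5deg [-0.014 -0.005 -1.723]
t 0.1 pos [0.1935 0.5146 0.2308] yang 69.38
shift/50mm [-7.852e+00 -4.332e+00 -1.000e-03] turn/5deg [-1.4000e-02  7.0000e-03  1.6277e+01]
```

Request:
arm_command(
  turn=[
    [0,0,0],
    [0,0,0],
    [0,0,0],
    [0,0,0],
    [0,0,0],
    [0,0,0],
    [0,0,0],
    [0,0,0],
    [0,0,0],
    [0,0,0],
    [0,0,-0.86],
    [0,0,-0.86],
  ],
  xyz=[
    [-0.785,-0.433,0],
    [-0.785,-0.433,0],
    [-0.785,-0.433,0],
    [-0.785,-0.433,0],
    [-0.785,-0.433,0],
    [-0.785,-0.433,0],
    [-0.785,-0.433,0],
    [-0.785,-0.433,0],
    [-0.785,-0.433,0],
    [-0.785,-0.433,0],
    [0,0,0],
    [0,0,0],
  ],
  claw=[60,60,60,60,60,60,60,60,60,60,60,60],
  squeeze=50,
)

```text
time_s: 1.3
position: [0.4854, 0.1727, 0.2307]
tool_rot: [[-0.978, 0.208, -0.001], [0.208, 0.978, -0.0], [0.001, -0.0, -1.0]]
ft_force: [-0.3, -0.5, -0.2]
grip_width: 0.0603
gripper_force: 0.0
```

```bash
python3 -c "
from h import *
go([.4847,.1736,.071],78)"
```

```text
t 1.3 pos [0.4854 0.1727 0.2307] yang 78.01
shift/50mm [0.012 0.016 3.194] turn/5deg [-0.005 -0.015  0.002]
```

Request:
arm_command(
  turn=[
    [0,0,0],
    [0,0,0],
    [0,0,0],
    [0,0,0],
    [0,0,0],
    [0,0,0],
    [0,0,0],
    [0,0,0],
    [0,0,0],
    [0,0,0],
    [0,0,0],
    [0,0,0],
  ],
  xyz=[
    [0.012,0.016,0.8],
    [0,0,0.8],
    [0,0,0.7],
    [0,0,0.5],
    [0,0,0.4],
    [0,0,0],
    [0,0,0],
    [0,0,0],
    [0,0,0],
    [0,0,0],
    [0,0,0],
    [0,0,0],
  ],
  claw=[60,60,60,60,60,60,20,20,20,20,20,20],
  squeeze=50,
)

```text
time_s: 2.5
position: [0.485, 0.175, 0.0726]
tool_rot: [[-0.978, 0.208, 0.003], [0.208, 0.978, 0.0], [-0.003, 0.001, -1.0]]
ft_force: [-0.1, 0.5, 7.8]
grip_width: 0.0274
gripper_force: 49.7
```

Request:
arm_command(
  turn=[
    [0,0,0],
    [0,0,0],
    [0,0,0],
    [0,0,0],
    [0,0,0],
    [0,0,0],
    [0,0,0],
  ],
  xyz=[
    [0,0,-0.2],
    [0,0,-0.4],
    [0,0,-0.6],
    [0,0,-0.6],
    [0,0,-0.6],
    [0,0,-0.4],
    [0,0,0],
  ],
  claw=[20,20,20,20,20,20,20],
)

```text
time_s: 3.2
position: [0.4852, 0.175, 0.2144]
tool_rot: [[-0.978, 0.208, 0.006], [0.208, 0.978, 0.001], [-0.006, 0.002, -1.0]]
ft_force: [-0.1, 0.3, -2.2]
grip_width: 0.0275
gripper_force: 49.3
```

Run:
```python
from h import *
im,w=cloud("side"); c=imaging.camera_info("side")
p=env.observe(); pos=np.array(p["position"]); print(pos)
q,_=cv2.projectPoints((pos+[0,0,-.035])[None],np.array(c["rvec"],float),np.array(c["tvec"],float),np.array(c["camera_matrix"]),None); q=q.ravel().astype(int); print(q)
cr=im[q[1]-25:q[1]+45,q[0]-30:q[0]+40]; cv2.imwrite("pics/d1.png",cv2.resize(cr,None,fx=8,fy=8,interpolation=cv2.INTER_CUBIC))
```

```text
[0.48442474 0.174896   0.21238433]
[170 127]
```

View pics/d1.png

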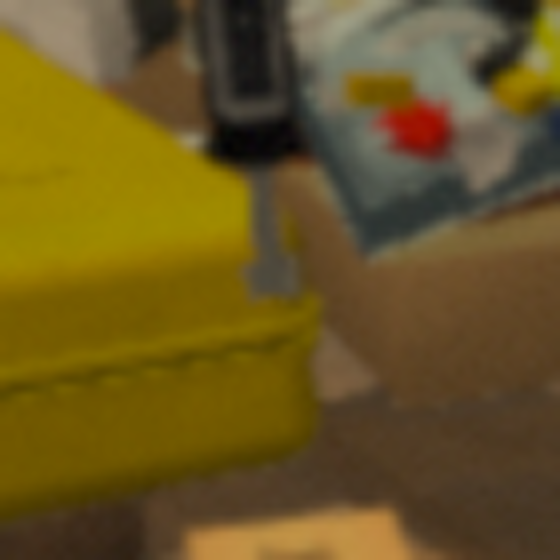

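The blade tip, at about (272,285) in the crop, shows at its full ~16 mm width when seen along azimuth 71°. So the blade lies along tool x, at right angles to the closing line. I carry it to above the screw and turn it to y = −71°, which puts the blade at 19°.

```bash
python3 -c "
from h import *
go([.546,-.1453,.175],-71)"
```

```text
t 3.25 pos [0.4844 0.1749 0.2124] yang 77.99
shift/50mm [-2.535 -6.008  0.749] turn/5deg [ 3.6000e-02 -2.0000e-03  2.9798e+01]
```

Request:
arm_command(
  turn=[
    [0,0,0],
    [0,0,0],
    [0,0,0],
    [0,0,0],
    [0,0,0],
    [0,0,0],
    [0,0,0],
    [0,0,0.9],
    [0,0,1],
    [0,0,1],
    [0,0,1],
    [0,0,1],
  ],
  xyz=[
    [-0.2,-0.48,0],
    [-0.36,-0.86,0],
    [-0.36,-0.86,0],
    [-0.36,-0.86,0],
    [-0.36,-0.86,0],
    [-0.36,-0.86,0],
    [-0.36,-0.86,0],
    [-0.18,-0.36,0],
    [0,0,0],
    [0,0,0],
    [0,0,0],
    [0,0,0],
  ],
  claw=[20,20,20,20,20,20,20,20,20,20,20,20],
)

```text
time_s: 4.45
position: [0.5455, -0.1449, 0.2096]
tool_rot: [[-0.801, 0.598, -0.003], [0.598, 0.801, 0.001], [0.003, -0.001, -1.0]]
ft_force: [0.2, -0.1, -0.7]
grip_width: 0.0273
gripper_force: 49.4
```

Request:
arm_command(
  turn=[
    [0,0,1],
    [0,0,1],
    [0,0,1],
    [0,0,1],
    [0,0,1],
    [0,0,1],
    [0,0,1],
    [0,0,1],
    [0,0,1],
    [0,0,1],
    [0,0,1],
    [0,0,1],
  ],
  xyz=[
    [0,0,0],
    [0,0,0],
    [0,0,0],
    [0,0,0],
    [0,0,0],
    [0,0,0],
    [0,0,0],
    [0,0,0],
    [0,0,0],
    [0,0,0],
    [0,0,0],
    [0,0,0],
  ],
  claw=[20,20,20,20,20,20,20,20,20,20,20,20],
)

```text
time_s: 5.65
position: [0.5455, -0.1447, 0.2097]
tool_rot: [[0.117, 0.993, -0.003], [0.993, -0.117, 0.001], [0.001, -0.003, -1.0]]
ft_force: [0.1, 0.8, -1.0]
grip_width: 0.0274
gripper_force: 49.4
```

Request:
arm_command(
  turn=[
    [0,0,1],
    [0,0,1],
    [0,0,1],
    [0,0,1],
    [0,0,1],
    [0,0,1],
    [0,0,1],
    [0,0,1],
    [0,0,0.8],
    [0,0,0],
    [0,0,0],
  ],
  xyz=[
    [0,0,0],
    [0,0,0],
    [0,0,0],
    [0,0,0],
    [0,0,0],
    [0,0,0],
    [0,0,0],
    [0,0,0],
    [0,0,0],
    [0,0,0],
    [0,0,0],
  ],
  claw=[20,20,20,20,20,20,20,20,20,20,20],
)

```text
time_s: 6.75
position: [0.5458, -0.1449, 0.2104]
tool_rot: [[0.771, 0.637, -0.002], [0.637, -0.771, 0.001], [-0.001, -0.002, -1.0]]
ft_force: [-0.1, 0.4, -1.2]
grip_width: 0.0274
gripper_force: 49.4
```

```bash
python3 -c "
from h import *
go([.546,-.1453,.168],-71)"
```

```text
t 6.75 pos [ 0.5458 -0.1449  0.2104] yang -50.41
shift/50mm [-0.001  0.011  0.847] turn/5deg [-0.018  0.012  4.119]
```

Request:
arm_command(
  turn=[
    [0,0,0.9],
    [0,0,0.9],
    [0,0,0.9],
    [0,0,0.9],
    [0,0,0.5],
    [0,0,0],
    [0,0,0],
  ],
  xyz=[
    [0,0,0.2],
    [0,0,0.2],
    [0,0,0.2],
    [0,0,0.2],
    [0,0.01,0.06],
    [0,0,0],
    [0,0,0],
  ],
  claw=[20,20,20,20,20,20,20],
)

```text
time_s: 7.45
position: [0.5463, -0.1455, 0.1682]
tool_rot: [[0.945, 0.327, -0.0], [0.327, -0.945, 0.0], [-0.0, -0.0, -1.0]]
ft_force: [0.5, -0.6, -1.5]
grip_width: 0.0278
gripper_force: 49.4
```

Run:
```python
from h import *
go([.546,-.1453,.168],-71)
im,w=cloud("side"); c=imaging.camera_info("side")
def pr(P): return cv2.projectPoints(np.array(P,float)[None],np.array(c["rvec"],float),np.array(c["tvec"],float),np.array(c["camera_matrix"]),None)[0].ravel()
q=pr([.546,-.1453,.095]).astype(int); print(q, pr([.546,-.1453,.087])-q)
cr=im[q[1]-40:q[1]+25,q[0]-35:q[0]+35]; cv2.imwrite("pics/e1.png",cv2.resize(cr,None,fx=9,fy=9,interpolation=cv2.INTER_CUBIC)[:600,:])
```

```text
t 7.45 pos [ 0.5463 -0.1455  0.1682] yang -70.89
shift/50mm [-0.004 -0.006  0.005] turn/5deg [-0.002  0.002  0.021]
[256 196] [0.56030371 3.59643212]
```

View pics/e1.png

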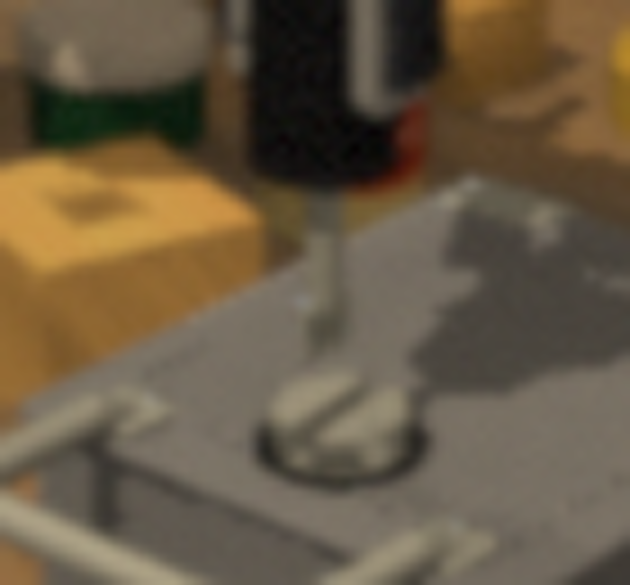

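The crop e1 shows the shank at column 325 and the screw head centred at about 340, so the tip sits roughly 3 mm to the left. I quantify this in the same camera's depth data.

Run:
```python
from h import *
s=env.observe(); pos=np.array(s["position"])
im,w=cloud("side")
def near(w,c,r,lo,hi):
    p=w.reshape(-1,3); return p[(np.hypot(p[:,0]-c[0],p[:,1]-c[1])<r)&(p[:,2]>lo)&(p[:,2]<hi)]
cam=np.array([.1758,-.7157]); 
f=pos[:2]-cam; f/=np.linalg.norm(f); e=np.array([f[1],-f[0]])
sc=near(w,(.546,-.146),.026,.084,.092)
sh=near(w,pos[:2],.02,.108,.138); 
for n,p,in(("screwtop",sc),("shank",sh)):
    L=(p[:,:2]-pos[:2])@e; D=(p[:,:2]-pos[:2])@f
    print(n,len(p),"lat min/max/mid/mean",np.round([L.min()*1e3,L.max()*1e3,(L.min()+L.max())*500,L.mean()*1e3],1),"depth",np.round([D.min()*1e3,D.max()*1e3,np.median(D)*1e3],1),p[:,2].max())
print("cir",cv2.minEnclosingCircle((sc[:,:2]*1000).astype(np.float32)))
print(e,f,pos)
```

```text
screwtop 58 lat min/max/mid/mean [-12.4  17.8   2.7   3.2] depth [-16.5  12.8  -3.5] 0.08655082776509089
shank 54 lat min/max/mid/mean [-5.8  4.8 -0.5 -0.7] depth [-11.2   4.3  -6.3] 0.13654235451603572
cir ((547.3548583984375, -149.01553344726562), 16.088581085205078)
[ 0.8384858  -0.54492345] [0.54492345 0.8384858 ] [ 0.54635813 -0.14551399  0.16843952]
```

Request:
arm_command(
  turn=[
    [0,0,0],
    [0,0,0],
    [0,0,0],
    [0,0,0],
    [0,0,0],
    [0,0,0],
  ],
  xyz=[
    [0.037,0.034,0.1],
    [0,0,0.1],
    [0,0,0.1],
    [0,0,0.05],
    [0,0,0.04],
    [0,0,0],
  ],
  claw=[20,20,20,20,20,20],
)

```text
time_s: 8.15
position: [0.5485, -0.1464, 0.1485]
tool_rot: [[0.946, 0.325, -0.0], [0.325, -0.946, 0.0], [-0.0, -0.0, -1.0]]
ft_force: [-0.3, 0.6, -1.2]
grip_width: 0.0275
gripper_force: 49.4
```

Request:
arm_command(
  turn=[
    [0,0,0],
    [0,0,0],
    [0,0,0],
    [0,0,0],
  ],
  xyz=[
    [0,0,0.04],
    [0,0,0.03],
    [0,0,0],
    [0,0,0],
  ],
  claw=[20,20,20,20],
)

```text
time_s: 8.55
position: [0.5486, -0.1465, 0.1454]
tool_rot: [[0.946, 0.325, 0.0], [0.325, -0.946, -0.0], [-0.0, 0.0, -1.0]]
ft_force: [0.4, -0.1, -1.4]
grip_width: 0.0271
gripper_force: 49.4
```

Request:
arm_command(
  turn=[
    [0,0,-0.8],
    [0,0,-0.8],
    [0,0,-0.8],
    [0,0,-0.8],
    [0,0,-0.8],
    [0,0,-0.8],
    [0,0,0],
  ],
  xyz=[
    [0,0,0],
    [0,0,0],
    [0,0,0],
    [0,0,0],
    [0,0,0],
    [0,0,0],
    [0,0,0],
  ],
  claw=[20,20,20,20,20,20,20],
)

```text
time_s: 9.25
position: [0.5483, -0.1462, 0.1454]
tool_rot: [[0.731, 0.682, -0.001], [0.682, -0.731, 0.0], [-0.0, -0.001, -1.0]]
ft_force: [-1.2, 2.1, -0.5]
grip_width: 0.0279
gripper_force: 49.6
```

```bash
python3 -c "
from h import *
s=env.observe();print(s['ft_force'],s['wrist_torque'])
go([.5485,-.1465,.145],8,s)"
```

```text
[-1.18056393  2.09874895 -0.49489131] [ 0.25209643  0.36818625 -0.01748372]
t 9.25 pos [ 0.5483 -0.1462  0.1454] yang -46.98
shift/50mm [-0.001  0.006  0.007] turn/5deg [-1.0000e-02 -3.0000e-03 -1.0996e+01]
```

Request:
arm_command(
  turn=[
    [0,0,-0.9],
    [0,0,-0.9],
    [0,0,-0.9],
    [0,0,-0.9],
    [0,0,-0.9],
    [0,0,-0.9],
    [0,0,-0.9],
    [0,0,-0.9],
    [0,0,-0.9],
    [0,0,-0.9],
    [0,0,-0.9],
    [0,0,0],
  ],
  xyz=[
    [0,0,0],
    [0,0,0],
    [0,0,0],
    [0,0,0],
    [0,0,0],
    [0,0,0],
    [0,0,0],
    [0,0,0],
    [0,0,0],
    [0,0,0],
    [0,0,0],
    [0,0,0],
  ],
  claw=[20,20,20,20,20,20,20,20,20,20,20,20],
)

```text
time_s: 10.45
position: [0.5484, -0.1466, 0.1453]
tool_rot: [[-0.042, 0.999, -0.001], [0.999, 0.042, -0.0], [-0.0, -0.001, -1.0]]
ft_force: [-2.1, -1.1, -0.5]
grip_width: 0.0271
gripper_force: 49.6
```

```bash
python3 -c "
from h import *
s=env.observe();print(s['ft_force'],s['wrist_torque'])
go([.5485,-.1465,.145],12,s)"
```

```text
[-2.12482759 -1.13721028 -0.47529095] [-0.07931941  0.44436043 -0.06432008]
t 10.45 pos [ 0.5484 -0.1466  0.1453] yang 2.43
shift/50mm [0.002 0.003 0.007] turn/5deg [-0.008  0.002 -1.915]
```

Request:
arm_command(
  turn=[
    [0,0,-0.6],
    [0,0,-0.6],
    [0,0,-0.6],
    [0,0,0],
    [0,0,0],
  ],
  xyz=[
    [0,0,0],
    [0,0,0],
    [0,0,0],
    [0,0,0],
    [0,0,0],
  ],
  claw=[20,20,20,20,20],
)

```text
time_s: 10.95
position: [0.5484, -0.1466, 0.1453]
tool_rot: [[-0.196, 0.981, -0.0], [0.981, 0.196, -0.0], [-0.0, -0.001, -1.0]]
ft_force: [-2.1, -2.2, -0.2]
grip_width: 0.0275
gripper_force: 49.6
```

```bash
python3 -c "
from h import *
s=env.observe();print(s['ft_force'],s['wrist_torque'])
go([.5485,-.1465,.145],4,s)"
```

```text
[-2.09866372 -2.19694751 -0.15208725] [-0.26911721  0.65391654 -0.02898343]
t 10.95 pos [ 0.5484 -0.1466  0.1453] yang 11.3
shift/50mm [0.002 0.002 0.007] turn/5deg [-0.006  0.002  1.46 ]
```

Request:
arm_command(
  turn=[
    [0,0,0.6],
    [0,0,0.6],
    [0,0,0],
    [0,0,0],
    [0,0,0],
    [0,0,0],
    [0,0,0],
    [0,0,0],
  ],
  xyz=[
    [0,0,0],
    [0,0,0],
    [0,0,-0.1],
    [0,0,-0.2],
    [0,0,-0.4],
    [0,0,-0.4],
    [0,0,-0.3],
    [0,0,0],
  ],
  claw=[20,20,20,20,20,20,20,20],
)

```text
time_s: 11.75
position: [0.5496, -0.1468, 0.2182]
tool_rot: [[-0.096, 0.995, 0.005], [0.995, 0.096, -0.002], [-0.003, 0.005, -1.0]]
ft_force: [-0.3, -0.2, -1.1]
grip_width: 0.0273
gripper_force: 49.6
```

```bash
python3 -c "
from h import *
s=env.observe();print(s['ft_force'],s['wrist_torque'])
go([.4852,.1743,.15],5.5,s)"
```

```text
[-0.25980838 -0.21779993 -1.14483152] [-0.0486045  -0.076833   -0.01321463]
t 11.75 pos [ 0.5496 -0.1468  0.2182] yang 5.51
shift/50mm [ 6.52  -0.672  1.342] turn/5deg [0.055 0.033 0.002]
```

Request:
arm_command(
  turn=[
    [0.05,0.03,0],
    [0,0,0],
    [0,0,0],
    [0,0,0],
    [0,0,0],
    [0,0,0],
    [0,0,0],
    [0,0,0],
    [0,0,0],
    [0,0,0],
  ],
  xyz=[
    [0.4,-0.04,0],
    [0.86,-0.09,0],
    [0.88,-0.09,0],
    [0.88,-0.09,0],
    [0.88,-0.09,0],
    [0.88,-0.09,0],
    [0.88,-0.09,0],
    [0.86,-0.092,0.5],
    [0,0,0.5],
    [0,0,0],
  ],
  claw=[20,20,20,20,20,20,20,20,20,20],
)

```text
time_s: 12.75
position: [0.481, 0.1763, 0.1632]
tool_rot: [[-0.098, 0.995, -0.012], [0.995, 0.098, 0.001], [0.003, -0.012, -1.0]]
ft_force: [0.5, -0.8, -1.3]
grip_width: 0.0278
gripper_force: 49.5
```

Run:
```python
from h import *
s=env.observe(); go([.4852,.1743,.0735],5.5,s)
im,_=cloud("top")
a=cv2.resize(im[190:230,280:325],None,fx=9,fy=9,interpolation=cv2.INTER_CUBIC)
im,w=cloud("side"); c=imaging.camera_info("side")
q=cv2.projectPoints(np.array([[.485,.174,.08]]),np.array(c["rvec"],float),np.array(c["tvec"],float),np.array(c["camera_matrix"]),None)[0].ravel().astype(int); print(q)
b=cv2.resize(im[q[1]-22:q[1]+23,q[0]-20:q[0]+20],None,fx=8,fy=8,interpolation=cv2.INTER_CUBIC)
cv2.imwrite("pics/f1.png",np.hstack([a,b]))
p=w.reshape(-1,3); pos=np.array(s["position"])
ws=np.load("side.npy").reshape(-1,3)
f=pos[:2]-[.1758,-.7157]; f/=np.linalg.norm(f); e=np.array([f[1],-f[0]])
top=pos[2]-.0656
for n,k in(("shank",p[(np.hypot(*(p[:,:2]-pos[:2]).T)<.02)&(p[:,2]>top+.014)&(p[:,2]<top+.045)]),("standtop",p[(np.hypot(*(p[:,:2]-pos[:2]).T)<.055)&(p[:,2]>.050)&(p[:,2]<.06)]),("oldhandle",ws[(np.hypot(*(ws[:,:2]-pos[:2]).T)<.03)&(ws[:,2]>.065)&(ws[:,2]<.12)])):
    L=(k[:,:2]-pos[:2])@e*1e3; D=(k[:,:2]-pos[:2])@f*1e3; print(n,len(k),np.round([L.min(),L.max(),L.mean(),np.median(D)],1)); 
    if n=="standtop": print(cv2.minAreaRect((k[:,:2]*1000).astype(np.float32)))
```

```text
t 12.75 pos [0.481  0.1763 0.1632] yang 5.64
shift/50mm [-0.052  0.101  1.793] turn/5deg [-0.134 -0.029  0.028]
[174 162]
shank 37 [-1.5  7.5  3.  -6.4]
standtop 268 [-29.6  44.7   7.4  -7.4]
((487.5208740234375, 172.04293823242188), (77.84381866455078, 72.16621398925781), 74.30303955078125)
oldhandle 212 [ -7.7  22.5   7.3 -13.6]
```

View pics/f1.png

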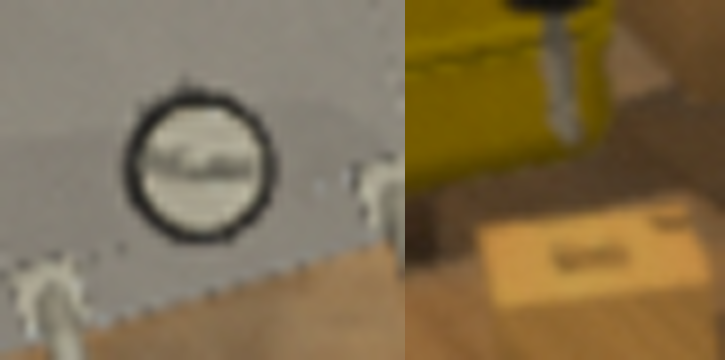

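f1 shows the slot now running almost across the picture ((140,160)→(250,168), about 86° yaw, screw ≈1.2 rad). The driver tip at (570,135) hangs above the hole at (590,257). I let the arm settle, then align.

Request:
arm_command(
  turn=[
    [0,0,0],
    [0,0,0],
    [0,0,0],
  ],
  xyz=[
    [0,0,0],
    [0,0,0],
    [0,0,0],
  ],
  claw=[20,20,20],
)

```text
time_s: 13.15
position: [0.4842, 0.1745, 0.167]
tool_rot: [[-0.095, 0.996, -0.003], [0.996, 0.095, 0.002], [0.003, -0.003, -1.0]]
ft_force: [0.0, 0.3, -1.8]
grip_width: 0.0276
gripper_force: 49.5
```

```bash
cat > k.py <<'E'
from h import *
s=env.observe(); pos=np.array(s["position"]); go([.4852,.1743,.0735],5.5,s)
im,w=cloud("side"); p=w.reshape(-1,3)
f=pos[:2]-[.1758,-.7157]; f/=np.linalg.norm(f); e=np.array([f[1],-f[0]]); top=pos[2]-.0656
for n,k in(("shank",p[(np.hypot(*(p[:,:2]-pos[:2]).T)<.02)&(p[:,2]>top+.014)&(p[:,2]<top+.045)]),("standtop",p[(np.hypot(*(p[:,:2]-pos[:2]).T)<.055)&(p[:,2]>.053)&(p[:,2]<.058)])):
    L=(k[:,:2]-pos[:2])@e*1e3; D=(k[:,:2]-pos[:2])@f*1e3; print(n,len(k),"lat",np.round([L.min(),L.max(),L.mean()],1),"dep",np.round([D.min(),D.max(),np.median(D)],1))
r=cv2.minAreaRect((k[:,:2]*1000).astype(np.float32)); d=np.array(r[0])/1e3-pos[:2]; print(r,"centre lat/dep",d@e*1e3,d@f*1e3)
E
python3 k.py
```

```text
t 13.15 pos [0.4842 0.1745 0.167 ] yang 5.43
shift/50mm [-0.01   0.026  1.869] turn/5deg [-0.035 -0.031 -0.015]
shank 36 lat [-2.8  5.9  1.5] dep [-13.   -1.   -6.6]
standtop 88 lat [-30.8  41.1   3.2] dep [-42.8  28.4 -14.1]
((486.3207702636719, 168.00433349609375), (70.76423645019531, 71.1501235961914), 74.56484985351562) centre lat/dep 4.140768022427351 -5.40200937841968
```

Request:
arm_command(
  turn=[
    [-0.035,-0.03,0],
    [0,0,0],
    [0,0,0],
    [0,0,0],
    [0,0,0],
    [0,0,0],
    [0,0,0],
  ],
  xyz=[
    [-0.032,0.023,0.2],
    [0,0,0.3],
    [0,0,0.2],
    [0,0,0.2],
    [0,0,0.1],
    [0,0,0.1],
    [0,0,0],
  ],
  claw=[20,20,20,20,20,20,20],
)

```text
time_s: 13.9
position: [0.4849, 0.1734, 0.1108]
tool_rot: [[-0.096, 0.995, -0.002], [0.995, 0.096, -0.0], [-0.0, -0.002, -1.0]]
ft_force: [0.1, 0.1, -0.2]
grip_width: 0.0273
gripper_force: 49.5
```

Free entry with no contact. Now the rest, down to TCP z ≈ 0.074.

Request:
arm_command(
  turn=[
    [0,0,0],
    [0,0,0],
    [0,0,0],
    [0,0,0],
    [0,0,0],
  ],
  xyz=[
    [0,0,0.2],
    [0,0,0.2],
    [0,0,0.2],
    [0,0,0.12],
    [0,0,0],
  ],
  claw=[20,20,20,20,20],
)

```text
time_s: 14.4
position: [0.4844, 0.1734, 0.0742]
tool_rot: [[-0.096, 0.995, -0.003], [0.995, 0.096, -0.0], [-0.0, -0.003, -1.0]]
ft_force: [-0.3, 0.6, -1.3]
grip_width: 0.0274
gripper_force: 49.5
```

Request:
arm_command(
  turn=[
    [0,0,0],
    [0,0,0],
    [0,0,0],
    [0,0,0],
    [0,0,0],
    [0,0,0],
    [0,0,0],
    [0,0,0],
    [0,0,0],
    [0,0,0],
    [0,0,0],
    [0,0,0],
  ],
  xyz=[
    [0,0,0.03],
    [0,0,0],
    [0,0,0],
    [0,0,0],
    [0,0,0],
    [0,0,-0.2],
    [0,0,-0.5],
    [0,0,-0.8],
    [0,0,-0.8],
    [0,0,-0.8],
    [0,0,0],
    [0,0,0],
  ],
  claw=[20,20,60,60,60,60,60,60,60,60,60,60],
)

```text
time_s: 15.6
position: [0.4851, 0.1735, 0.2296]
tool_rot: [[-0.096, 0.995, 0.001], [0.995, 0.096, 0.0], [0.0, 0.001, -1.0]]
ft_force: [0.1, -0.4, -0.2]
grip_width: 0.0597
gripper_force: 0.0
```

Run:
```python
from h import *
im,w=cloud("side"); p=w.reshape(-1,3)
k=p[(np.hypot(p[:,0]-.485,p[:,1]-.174)<.04)&(p[:,2]>.09)&(p[:,2]<.125)]; print(len(k),k.mean(0),k[:,2].max())
ws=np.load("side.npy").reshape(-1,3); k=ws[(np.hypot(ws[:,0]-.485,ws[:,1]-.174)<.04)&(ws[:,2]>.09)&(ws[:,2]<.125)]; print("before",len(k),k.mean(0),k[:,2].max())
u=np.array([np.cos(np.radians(16.65)),np.sin(np.radians(16.65))])
wt=np.load("top.npy").reshape(-1,3); c=np.array([.548,-.1465])
for n,q in(("top",wt),("side",ws)):
    a=(q[:,:2]-c)@u; b=(q[:,:2]-c)@np.array([-u[1],u[0]])
    m=(abs(a+.082)<.02)&(abs(b)<.035)&(q[:,2]>.06)&(q[:,2]<.1); print(n,m.sum(),"bar a",np.percentile(a[m],[2,50,98]).round(4),"z",np.percentile(q[m,2],[50,98]).round(4), "b of arms", )
bar=c-.082*u; print("bar",bar)
go([*bar,.2],16.65)
b=cv2.resize(im[110:255,130:330],None,fx=4,fy=4); cv2.imwrite("pics/g1.png",b)
```

```text
129 [0.48282569 0.16156678 0.10393991] 0.11494918598037585
before 114 [0.48440663 0.16332661 0.10400506] 0.11468395605997202
top 113 bar a [-0.0878 -0.0829 -0.0784] z [0.0846 0.0909] b of arms
side 138 bar a [-0.0871 -0.0849 -0.0789] z [0.0813 0.0838] b of arms
bar [ 0.46943802 -0.16999501]
t 15.65 pos [0.4847 0.1734 0.2284] yang 5.48
shift/50mm [-6.807 -0.958  0.571] turn/5deg [-2.300e-02 -2.000e-03 -2.233e+00]
```

View pics/g1.png

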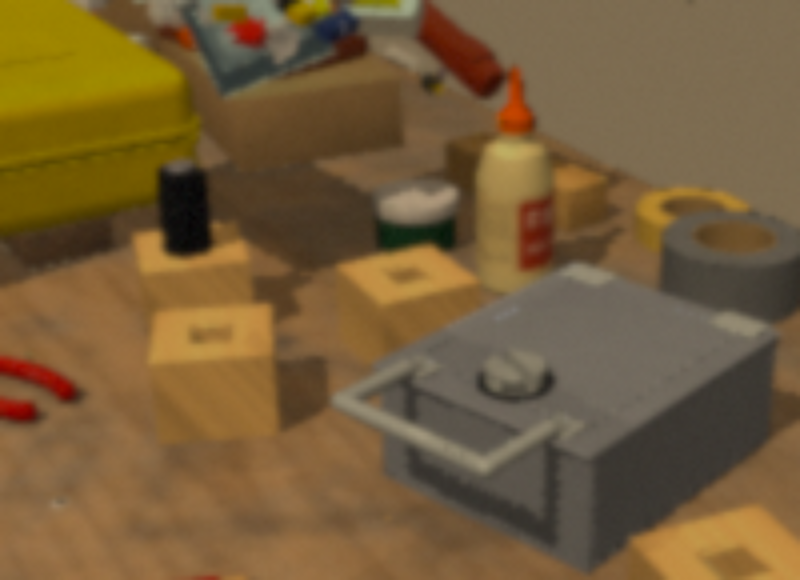

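g1 shows the driver standing upright in its stand at (185,210) at its former height, and the lid handle clear at (410,420). Now the bar.

Request:
arm_command(
  turn=[
    [0,0,0],
    [0,0,0],
    [0,0,0],
    [0,0,0],
    [0,0,0],
    [0,0,0],
    [0,0,0],
    [0,0,0],
    [0,0,-0.75],
    [0,0,-0.75],
    [0,0,-0.73],
    [0,0,0],
  ],
  xyz=[
    [-0.6,-0.1,0],
    [-0.9,-0.13,0],
    [-0.9,-0.13,0],
    [-0.9,-0.13,0],
    [-0.9,-0.13,0],
    [-0.9,-0.13,0],
    [-0.9,-0.13,0],
    [-0.8,-0.1,0],
    [0,0,0],
    [0,0,0],
    [0,0,0],
    [0,0,0],
  ],
  claw=[45,45,45,45,45,45,45,45,45,45,45,45],
)

```text
time_s: 16.85
position: [0.4684, -0.1695, 0.2275]
tool_rot: [[-0.286, 0.958, -0.004], [0.958, 0.286, 0.001], [0.003, -0.003, -1.0]]
ft_force: [0.6, -0.4, -0.1]
grip_width: 0.0449
gripper_force: 0.0
```

```bash
python3 -c "
from h import *
go([.4685,-.1703,.062],16.65)"
```

```text
t 16.85 pos [ 0.4684 -0.1695  0.2275] yang 16.65
shift/50mm [-0.024  0.009  3.31 ] turn/5deg [-0.037 -0.029 -0.001]
```

Request:
arm_command(
  turn=[
    [-0.03,-0.03,0],
    [0,0,0],
    [0,0,0],
    [0,0,0],
    [0,0,0],
    [0,0,0],
    [0,0,0],
    [0,0,0],
    [0,0,0],
    [0,0,0],
    [0,0,0],
    [0,0,0],
  ],
  xyz=[
    [-0.02,0.01,0.5],
    [0,0,0.8],
    [0,0,0.8],
    [0,0,0.5],
    [0,0,0.4],
    [0,0,0.3],
    [0,0,0],
    [0,0,0],
    [0,0,0],
    [0,0,0],
    [0,0,0],
    [0,0,0],
  ],
  claw=[45,45,45,45,45,45,45,0,0,0,0,0],
  squeeze=40,
)

```text
time_s: 18.05
position: [0.4705, -0.1708, 0.0646]
tool_rot: [[-0.286, 0.958, 0.004], [0.958, 0.286, -0.003], [-0.004, 0.003, -1.0]]
ft_force: [2.1, 2.4, 6.4]
grip_width: 0.0087
gripper_force: 39.3
```

```bash
python3 -c "
from h import *
go([.4685,-.1703,.062],16.65); print(env.observe()['ft_force'])
import numpy as np
p=lambda t:np.array([-230*np.cos(t)+10*np.sin(t),230*np.sin(t)+10*np.cos(t)])
a=np.radians(np.arange(0,45.1,3)); P=np.array([p(t) for t in a]); print((np.diff(P,axis=0)/50).round(3).tolist(), (P[-1]-P[0])/50)"
```

```text
t 18.05 pos [ 0.4705 -0.1708  0.0646] yang 16.63
shift/50mm [ 0.022 -0.035  0.052] turn/5deg [ 0.034  0.042 -0.005]
[2.08659823 2.36120061 6.42816703]
[[0.017, 0.24], [0.029, 0.239], [0.042, 0.237], [0.054, 0.235], [0.066, 0.232], [0.078, 0.228], [0.09, 0.224], [0.102, 0.218], [0.113, 0.213], [0.124, 0.207], [0.135, 0.2], [0.145, 0.193], [0.155, 0.185], [0.164, 0.176], [0.173, 0.167]] [1.48873016 3.19411255]
```

Request:
arm_command(
  turn=[
    [0,0,0],
    [0,0,0],
    [0,0,0],
    [0,0,0],
    [0,0,0],
    [0,0,0],
    [0,0,0],
  ],
  xyz=[
    [0,0.017,-0.24],
    [0,0.029,-0.239],
    [0,0.042,-0.237],
    [0,0.054,-0.235],
    [0,0.066,-0.232],
    [0,0.078,-0.228],
    [0,0,0],
  ],
  claw=[0,0,0,0,0,0,0],
)

```text
time_s: 18.75
position: [0.4836, -0.1668, 0.1351]
tool_rot: [[-0.287, 0.958, 0.003], [0.958, 0.287, -0.003], [-0.004, 0.002, -1.0]]
ft_force: [1.6, -3.0, -3.8]
grip_width: 0.0082
gripper_force: 39.0
```

```bash
cat > l.py <<'E'
from h import *
s=env.observe(); print(s["position"],s["ft_force"],s["grip_width"])
im,w=cloud("side"); p=w.reshape(-1,3); cv2.imwrite("pics/l.png",im)
u=np.array([np.cos(np.radians(16.65)),np.sin(np.radians(16.65))]); h=np.array([.5472,-.1463])+.148*u
a=(p[:,:2]-h)@u; b=(p[:,:2]-h)@np.array([-u[1],u[0]])
m=(b<-.05)&(b>-.072)&(a>-.19)&(a<0.0)&(p[:,2]>.055); q=np.c_[a,p[:,2]][m]; print(len(q))
# lid side strip, angle by robust line through top surface
import numpy as np
f=cv2.fitLine(q.astype(np.float32),cv2.DIST_HUBER,0,.005,.005).ravel(); print("lid angle deg",np.degrees(np.arctan2(-f[1],f[0])))
z=s["position"][2]+.019-.07; A=(np.array(s["position"][:2])-h)@u
print("from tcp deg",np.degrees(np.arctan2(z,-A)-np.arctan2(10,230)), "radius",np.hypot(A,z))
E
python3 l.py
```

```text
[ 0.48364633 -0.1667851   0.13511775] [ 1.64405384 -2.97321968 -3.81165778] 0.008180870792818217
306
lid angle deg 17.435173
from tcp deg 18.899992740375733 radius 0.23064480164032825
```

Lifting: the lid is at about 18° with small forces. Now the rest of the arc.

Request:
arm_command(
  turn=[
    [0,0,0],
    [0,0,0],
    [0,0,0],
    [0,0,0],
    [0,0,0],
    [0,0,0],
    [0,0,0],
    [0,0,0],
    [0,0,0],
    [0,0,0],
    [0,0,0],
    [0,0,0],
  ],
  xyz=[
    [0,0.09,-0.224],
    [0,0.102,-0.218],
    [0,0.113,-0.213],
    [0,0.124,-0.207],
    [0,0.135,-0.2],
    [0,0.145,-0.193],
    [0,0.155,-0.185],
    [0,0.164,-0.176],
    [0,0.173,-0.167],
    [0,0,0],
    [0,0,0],
    [0,0,0],
  ],
  claw=[0,0,0,0,0,0,0,0,0,0,0,0],
)

```text
time_s: 20.0
position: [0.5383, -0.1504, 0.2243]
tool_rot: [[-0.285, 0.958, -0.003], [0.958, 0.285, -0.005], [-0.003, -0.004, -1.0]]
ft_force: [-14.2, -4.9, 13.2]
grip_width: 0.0083
gripper_force: 40.0
```

```bash
python3 l.py; python3 -c "
from h import *
im=cv2.imread('pics/l.png'); cv2.imwrite('pics/l2.png',cv2.resize(im[100:260,140:360],None,fx=3,fy=3))"
```

```text
[ 0.5383195  -0.15039137  0.22426251] [-14.24771216  -4.90301644  13.19685166] 0.008259524457965347
656
lid angle deg 73.814476
from tcp deg 45.20616256131426 radius 0.23427125318061184
```

View pics/l2.png

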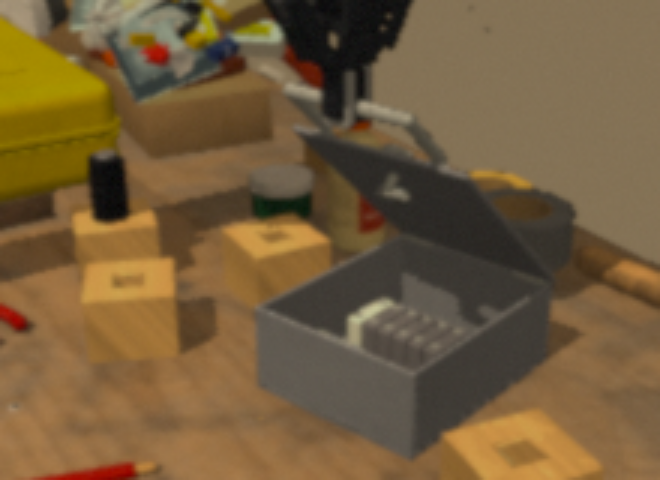

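The lid is open at around 45°, with the bar between the fingers at (345,105) in l2 and the driver upright in its stand at (108,185). There is a 20 N radial preload. I relieve it slightly and measure the lid angle properly.

Request:
arm_command(
  turn=[
    [0,0,0],
    [0,0,0],
    [0,0,0],
    [0,0,0],
    [0,0,0],
  ],
  xyz=[
    [0,-0.03,-0.03],
    [0,0,0],
    [0,0,0],
    [0,0,0],
    [0,0,0],
  ],
  claw=[0,0,0,0,0],
)

```text
time_s: 20.55
position: [0.5385, -0.1503, 0.2247]
tool_rot: [[-0.286, 0.958, -0.0], [0.958, 0.286, -0.003], [-0.003, -0.001, -1.0]]
ft_force: [-3.9, -3.7, 1.9]
grip_width: 0.0084
gripper_force: 39.8
```

```bash
sed -i 's/p\[:,2\]>.055)/p[:,2]>.085)/; s/(b<-.05)&(b>-.072)/(abs(b)<.055)/; s/(a>-.19)/(a>-.125)/; s/(a<0.0)/(a<-.03)/' l.py; sed -i '/^q=/!s/p\[:,2\]\]\[m\]; print/p[:,2]][m]; q=q[q[:,1]<.19]; print/' l.py; python3 l.py; python3 -c "
from h import *
s=env.observe();print(np.abs(s['qvel']).max(),s['gripper_force'])"
```

```text
[ 0.5385334  -0.15027495  0.22469781] [-3.86355925 -3.74478342  1.87151837] 0.008365990210484134
739
lid angle deg 43.871075
from tcp deg 45.32083890337479 radius 0.23443327626279756
0.04833207766136016 39.804149866104126
```

The lid is at 44–45° and still, the preload is down to about 6 N and the grip is 40 N. I'm handing in.

```bash
python3 -c "
from rig import env
print(env.close_job())"
```

```text
the job is handed in; nothing more can be done
None
```

I handed the job in at 20.6 s: the screw is undone (about 1.2 rad or more), the screwdriver is back upright in its stand, and the gripper holds the lid still at about 44–45°; no verdict was returned.

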